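Unlatch the honey-house gate and hold it open

TASK

Hold the little self-closing picket gate open so that the next box can be passed through: first flip the steel safety catch up off the gate's lever and right over so it lies on its far side, and only then pull the lever by its upright wooden grip towards the robot, all the way to its stop. Finish while still holding the lever there by the grip, as the spring shuts the gate if it is let go. Leave the loose things on the bench where they are.

Things in the scene. Friction and masses are not known exactly. Their poses are not given: they have to be found in the camera images.
- station: Fixed pine sill of the gate, 100 x 660 x 18 mm (y -390 to +270), on the bench. Origin on the bench under the gate's pivot post (36 mm thick, 125 mm high); x level away from the robot (yaw within 12 degrees), y left along the shut lever, z up; offsets elsewhere are in this frame, all shut. Posts: y -366, 148 mm high; (22, 225) mm, 80 mm high; catch block at (37, 100) mm.
- gate_axis (a point): Point on the upright pivot axis of gate and lever, at lever height: (0, 0, 86) mm in the station frame. Does not move.
- gate (a joint): Angle of gate and lever (one rigid piece), rad: 0 shut (lever along +y, leaf along -y); grows as the lever is pulled to the robot, counter-clockwise from above; the leaf, 325 mm long, 150 mm high, swings away from the robot. Stop at 0.9. A spring shuts it: 2 N at the grip when shut, 6 N at the stop. With the catch shut it moves only about 0.1.
- grip: The lever's upright round wooden grip, 26 mm diameter, 60 mm high (top 8 mm tapers), 190 mm from the pivot axis. Origin at the centre of its underside, on top of the lever, 92 mm above the bench. It goes with the lever and spins loosely on its own upright axis. The lever is a flat steel bar 16 mm wide, 12 mm thick, ending 215 mm from the pivot axis.
- catch_hinge (a point): Point on the catch's level hinge axis, which runs along station y: at (35, 100, 60) mm, beyond the lever as seen from the robot. Does not move.
- catch_tab (a point): Centre of the catch's finger tab, a steel roller 18 mm diameter, 30 mm long along station y, on the robot's side of the lever; (-65, 100, 108) mm when shut, 111 mm from the hinge axis; fixed to the catch. The catch is a 22 mm wide steel strap from the hinge up and over the lever (top 110 mm above the bench), a nose hanging down in front of the lever.
- catch (a joint): Angle of the catch, rad: 0 shut over the lever, growing as the tab is lifted up and over away from the robot; tab straight above the hinge at about 1.1; stop at 2.5, lying on the lever's far side, tab about 80 mm above the bench. It weighs 80 g and turns freely: let go below about 1.0 it falls shut, beyond about 1.35 it falls open by itself.
- mouse_guard: Bystander: loose galvanized strip, 22 by 200 by 18 mm, angle section, lying flat. Origin at centre of underside.
- reducer: Bystander: loose plastic entrance reducer bar, 20 by 160 by 20 mm with notches. Origin at centre of underside.
- feeder_lid: Bystander: loose round tin feeder lid, 110 mm diameter, 15 mm high, lying flat. Origin at centre of underside.
- vial: Bystander: amber glass vial with cork, 32 mm diameter, 74 mm high, standing. Origin at centre of underside.

How it is judged (in metres and radians):
On the way, in this order (a step that is already met when the one before it is completed fails the run):
1. the catch is flipped right over with the gate still shut (value of joint catch above 1.8 rad and value of joint gate below 0.2 rad), for 0.2 s.
2. the lever is pulled to its stop by the grip (value of joint gate above 0.76 rad and contact force between the fingers and grip above 1 N), for 0.3 s.
At the end, for the whole second after the job is handed in: The fingers are holding the lever's grip (more than 1 N) with the gate at rest, open more than 0.76 rad of its 0.9 rad, and the catch lies over on its far side (more than 1.8 rad of its 2.5) (all of step 2 and value of joint catch above 1.8 rad and velocity of joint gate between -0.15 and 0.15 rad/s); the arm keeps its last pose, push and grip.
It fails at once if the lever is pulled (over 0.2 rad) before the catch has been flipped over (value of joint gate above 0.2 rad and value of joint catch below 1.6 rad).
It fails at once if a loose thing on the bench is moved more than 30 mm (distance of any of mouse_guard, reducer, feeder_lid, vial from where it was at the start of the episode above 0.03 m).
It fails at once if the vial is tipped over (angle between vial's own z axis and vertical above 0.6 rad).
It also fails if it takes over 51 s, if anything falls off the work surface, if the arm or the gripper's body presses on something with over 40 N, if the wrist force passes 120 N, or if a joint passes its speed limit or range.

ROBOT

A 6-joint arm with a two-finger parallel gripper is mounted at the origin on the work surface. World frame = base frame: x ahead of the robot, y to its left, z up, the work surface at z = 0. Lengths are in mm, angles in rad, forces in N, time in s.
With the tool pointing down it reaches from about 350 to 875 mm from the base axis. Payload 4.2 kg.
Tool frame: the origin (TCP) lies between the finger pads; the fingertips stand 22 mm ahead of it and the grasp point (between the pads) lies 3 mm ahead of it; z points along the fingers, y is the line along which they close (so a half turn about z gives the same grasp; the last joint's range is limited). The gripper opens to 85 mm and grips with 20 to 120 N. Pads are 22 mm wide; open, the fingers measure 114 mm over their backs; the gripper's body (76 mm by 85 mm) begins 54 mm behind the grasp point. The pads swing forward as they close: fully open they stand 13 mm farther back than shut.
Start: joints at [-0.942, 0.385, 0.008, 0, -1.194, -0.259], TCP at [225.907, -582.722, 253.312] pointing down, gripper open.
Joint ranges: [-3.14, 3.14], [-1.21, 2.06], [-1.07, 1.41], [-3.16, 2.05], [-2.99, -0.16], [-3.1, 3.1]. Speed limits (rad/s): [2.79, 2.79, 3.14, 3.14, 3.14, 3.14].

INTERFACE

Orientations are given as a unit quaternion [w, x, y, z].
In Python, from rig import ctrl gives the robot as it stands.
- The arm moves only by the tool carry_out, never from a script. Its argument "steps" is a list of rows, each a list of 7 numbers: the gripper command: -1 is shut, 1 is fully open, values between are in proportion, then the shift along the world's x, y, z scaled (see below), then the turn, a rotation vector about the world's x, y, z scaled (see below). In form: [[jaw, x, y, z, wx, wy, wz], ...]. A call has 1 to 8 rows; each row is the pose to reach, as a shift and turn from the pose commanded when the call began; what a row does not reach only later rows make up. The controller multiplies each number of a shift by 1000 mm and each number of a turn by 45 degrees. A row lasts 1/12 s, in which the tool goes at most 41.7 mm and 7.16 degrees, less where a joint would pass 70% of its speed; a pose out of reach is approached as far as the arm can. A call with a number of a shift or a turn outside -1 to 1 is refused whole. A call with a gripper value outside its range is refused whole. The fingers move at their own pace and stop on an object; "grip_force" is the grip in N (left out, the last holds). Time passes only in rows, so rows that repeat a pose let the fingers close. It gives the time, the measured TCP pose, the force, the opening and the grip force at its end, in the units of the state.
- ctrl.get_state(): the state, without advancing time (a new reading comes with each control period).
- ctrl.snapshot(name): name is "scene" or "top" or "wrist"; returns the picture (420x560x3 uint8, blue, green, red); there is no depth.
- ctrl.calibration(name): a dict with "vfov" (degrees; the focal length in pixels is half the picture's height over the tangent of half this angle, whatever the lens; pixels are square), "cx", "cy" (the principal point, pixels), "pose" (4x4, takes a point from camera to world coordinates). Camera axes: x right, y down, z forward; pixel columns grow to the right and rows downward; lengths in mm; the calibration is good to about 2 mm. A picture is of the moment at which its call begins: read the wrist's pose just before it. calibration takes no time and is no camera call; for the wrist camera it gives the pose at the moment of the call.
- ctrl.finish_job(): hands the job in; it is judged then, once.
The state is a dict: "time_s": time; "joints": joint angles; "joint_vel": joint speeds; "effort": joint torques, N m; "tool_pos": TCP position; "eef_rot": TCP orientation; "ft_force": force on the tool from outside, world axes, zero at the start; "wrist_torque": the same for the moment, N m; "gripper_width": finger opening in mm; "finger_force": force on a finger pad.
Only numpy, scipy, OpenCV 4.12 (cv2) and the standard library are available. Lean on these libraries where they do the work, as an engineer would, in place of code of your own. Each camera call takes 0.05 s, during which the arm holds its last target. There are 200 camera calls.

## Working session

There is one attempt and no reset: what is moved stays moved. The work goes in short steps, Python scripts to look and compute and a tool call to move; the robot and the scene stay as the last step left them, time stands still between calls to the robot, and variables do not carry over. Pictures are saved under pics/ and viewed, at most 10 in all, crops included, and the job is handed in when it is done.

Besides the shell and the picture viewer there is one more tool, called after "Call:" as name(argument=value, ...) on one line, values as JSON. carry_out: Moves the arm, as the interface text tells. Shifts and turns lie within -1 to 1; 1 stands for 1000 mm of shift or 45 degrees of turn. Its arguments: {"type":"object","properties":{"steps":{"type":"array","items":{"type":"array","items":{"type":"number","minimum":-1,"maximum":1}}},"grip_force":{"type":"number"}},"required":["steps"]}

```bash
mkdir -p pics; ls; python3 - <<'E'
from rig import ctrl
import cv2,numpy as np
for n in("scene","top"):
    im=ctrl.snapshot(n); cv2.imwrite(f"pics/{n}0.png",im); c=ctrl.calibration(n); print(n,c["vfov"],c["cx"],c["cy"],np.round(c["pose"],3).tolist())
s=ctrl.get_state();print(s)
E
```

```text
pics
scene 55.4444756703659 276.44786873649736 210.57907035123034 [[-0.558, 0.581, -0.592, 1065.755], [0.829, 0.406, -0.384, 283.763], [0.017, -0.705, -0.709, 720.779], [0.0, 0.0, 0.0, 1.0]]
top 57.558415343128324 286.1659965489896 204.3425787973241 [[-0.002, -0.985, 0.172, 423.875], [-1.0, -0.001, -0.014, -41.4], [0.014, -0.172, -0.985, 910.708], [0.0, 0.0, 0.0, 1.0]]
{'time_s': 0.1, 'joints': array([-9.42410220e-01,  3.85473699e-01,  6.80257815e-03, -4.64123931e-04,
       -1.19400008e+00, -2.58593669e-01]), 'joint_vel': array([ 0.00226713, -0.00147782,  0.00311259,  0.00180366, -0.0010003 ,
       -0.00111214]), 'effort': array([-2.64780201e-04, -3.93320096e+01,  1.88930494e+01,  4.19791326e+00,
       -2.55729748e-03,  3.73421869e-06]), 'tool_pos': array([ 225.74494393, -582.30738895,  252.34589651]), 'eef_rot': array([-2.07413048e-04, -1.83760307e-01,  9.82970612e-01,  9.39304159e-04]), 'ft_force': array([-0.4903686 , -0.36718012, -0.78619183]), 'wrist_torque': array([ 0.03390523,  0.00180148, -0.03897562]), 'finger_force': 0.0, 'gripper_width': 85.42648374708011}
```

View pics/top0.png

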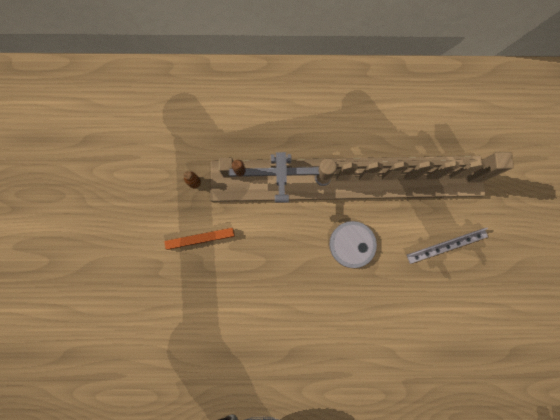

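View pics/scene0.png

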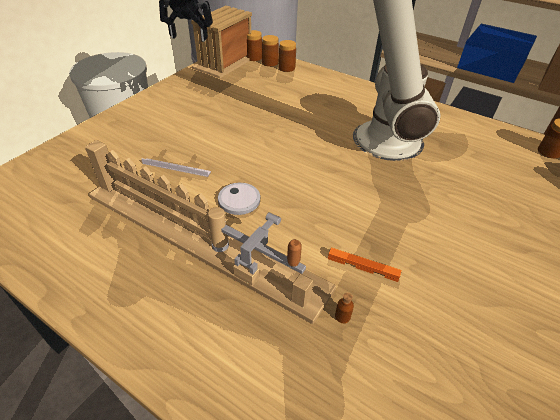

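The top view shows the pivot post at (327,166), grip top at (238,167), tab at (282,198), far post at (503,158), vial at (193,180), reducer at (200,238), lid at (353,244) and guard at (448,246). The scene view agrees: grip (294,245), tab (272,219).

```bash
cat > h.py <<'E'
import numpy as np
from rig import ctrl
def ray(n,u,v):
    c=ctrl.calibration(n);f=210/np.tan(np.radians(c["vfov"])/2);P=np.array(c["pose"])
    return P[:3,3],P[:3,:3]@np.array([(u-c["cx"])/f,(v-c["cy"])/f,1])
def plane(n,u,v,z):
    o,d=ray(n,u,v);return o+d*(z-o[2])/d[2]
def proj(n,p):
    c=ctrl.calibration(n);f=210/np.tan(np.radians(c["vfov"])/2);P=np.array(c["pose"])
    q=P[:3,:3].T@(np.array(p)-P[:3,3]);return q[:2]/q[2]*f+[c["cx"],c["cy"]]
E
python3 - <<'E'
from h import *
import cv2
for n,pts in {"top":dict(post=(327,166,125),grip=(239,167,148),tab=(282,198,112),end=(503,158,148),lp=(226,165,80),vial=(193,179,60),lid=(353,244,15),red=(200,238,20),guard=(448,246,10)),"scene":dict(grip=(294,242,150),tab=(272,219,112),post=(216,213,125),end=(96,147,148),vial=(346,298,72))}.items():
    for k,(u,v,z) in pts.items(): print(n,k,np.round(plane(n,u,v,z)[:2]))
for n,b in(("top",(150,130,530,280)),("scene",(190,190,370,330))):
    im=cv2.imread(f"pics/{n}0.png")[b[1]:b[3],b[0]:b[2]]
    k=min(800/im.shape[1],600/im.shape[0]);cv2.imwrite(f"pics/{n}0c.png",cv2.resize(im,None,fx=k,fy=k,interpolation=cv2.INTER_CUBIC)); print(k)
E
```

```text
top post [ 644. -139.]
top grip [635.  45.]
top tab [577. -44.]
top end [ 655. -504.]
top lp [658.  82.]
top vial [630. 159.]
top lid [ 486. -210.]
top red [499. 146.]
top guard [ 481. -436.]
scene grip [639.  48.]
scene tab [583. -40.]
scene post [ 646. -138.]
scene end [ 656. -497.]
scene vial [642. 170.]
2.1052631578947367
4.285714285714286
```

View pics/top0c.png

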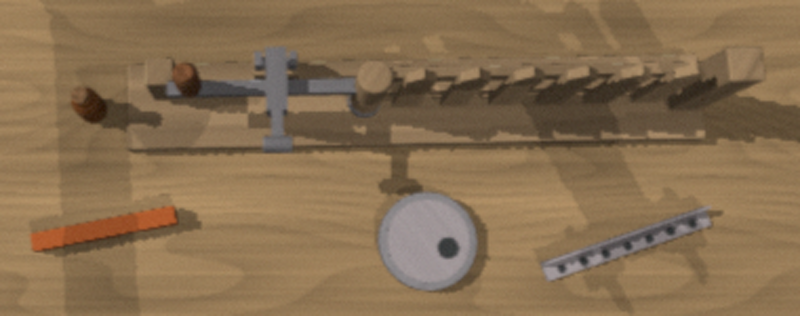

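Crop check: post top at (375,78), tab (278,143) and end post (740,62) in the crop agree with the station at about (643.5, -139.5) with yaw about 1.8°. That puts the tab at about (575,-42,108) and the grip at about (637,50). I'll approach the tab now and measure again from close by.

Call:
carry_out(steps=[[0.4, 0.175, 0.27, 0, 0, 0, -0.43], [0.4, 0.175, 0.27, 0, 0, 0, -0.43], [0.4, 0.175, 0.27, 0, 0, 0, -0.43], [0.4, 0.175, 0.27, 0, 0, 0, -0.43], [0.4, 0.175, 0.27, 0, 0, 0, -0.43], [0.4, 0.175, 0.27, 0, 0, 0, -0.43], [0.4, 0.175, 0.27, 0, 0, 0, -0.43], [0.4, 0.175, 0.27, 0, 0, 0, -0.43]], grip_force=30)

```text
time_s: 0.77
tool_pos: [401.6, -310.3, 253.1]
eef_rot: [-0.0, -0.016, 1.0, 0.0]
ft_force: [-0.0, -0.3, -0.4]
gripper_width: 59.7
finger_force: 0.0
```

Call:
carry_out(steps=[[0.4, 0.158, 0.268, 0, 0, 0, 0], [0.4, 0.158, 0.268, 0, 0, 0, 0], [0.4, 0.158, 0.268, 0, 0, 0, 0], [0.4, 0.158, 0.268, 0, 0, 0, 0], [0.4, 0.158, 0.268, 0, 0, 0, 0], [0.4, 0.158, 0.268, 0, 0, 0, 0], [0.4, 0.158, 0.268, 0, 0, 0, 0], [0.4, 0.158, 0.268, 0, 0, 0, 0]])

```text
time_s: 1.43
tool_pos: [560.6, -41.0, 252.8]
eef_rot: [0.0, -0.018, 1.0, 0.0]
ft_force: [-0.2, -0.4, 0.5]
gripper_width: 59.7
finger_force: 0.0
```

```bash
python3 - <<'E'
from h import *
import cv2
c=ctrl.calibration("wrist");im=ctrl.snapshot("wrist");cv2.imwrite("pics/w1.png",im);print(np.round(c["pose"],2).tolist(),ctrl.get_state()["tool_pos"])
R=lambda x,y,z:(643.5+x-.032*y,-139.5+.032*x+y,z)
for k,p in dict(tab=(-65,100,108),grip=(0,190,152),post=(0,0,125)).items(): print(k,np.round(proj("wrist",R(*p))))
E
```

```text
[[-0.04, 0.95, 0.32, 477.85], [1.0, 0.03, 0.01, -42.55], [0.0, 0.32, -0.95, 373.27], [0.0, 0.0, 0.0, 1.0]] [561.69476384 -39.91111286 252.45396101]
tab [281. 225.]
grip [392. 320.]
post [167. 300.]
```

View pics/w1.png

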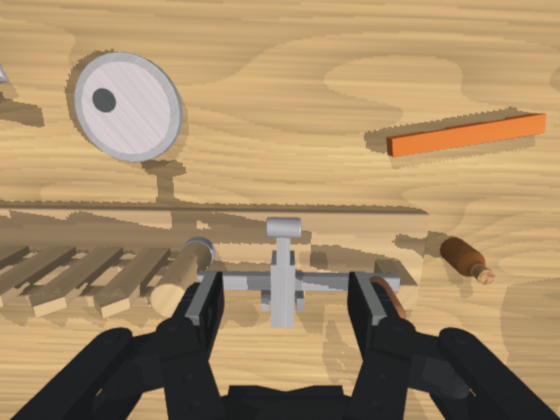

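The wrist view shows the tab at (283,226) against a predicted (281,225), so the station pose is good to about 1 mm. I'll descend and grasp the tab by its ends.

Call:
carry_out(steps=[[0.4, 0.014, 0, -0.04, 0, 0, 0], [0.4, 0.014, 0, -0.08, 0, 0, 0], [0.4, 0.014, 0, -0.115, 0, 0, 0], [0.4, 0.014, 0, -0.143, 0, 0, 0], [0.4, 0.014, 0, -0.143, 0, 0, 0], [-0.5, 0.014, 0, -0.143, 0, 0, 0], [-0.5, 0.014, 0, -0.143, 0, 0, 0], [-0.5, 0.014, 0, -0.143, 0, 0, 0]], grip_force=25)

```text
time_s: 2.15
tool_pos: [574.1, -42.9, 112.8]
eef_rot: [0.002, -0.016, 1.0, 0.002]
ft_force: [-1.5, 7.3, 0.2]
gripper_width: 29.1
finger_force: 28.2
```

Call:
carry_out(steps=[[-0.5, 0, 0, 0, 0, 0, 0], [-0.5, 0, 0, 0, 0, 0, 0], [-0.5, 0, 0, 0, 0, 0, 0]])

```text
time_s: 2.4
tool_pos: [574.2, -42.9, 112.9]
eef_rot: [0.003, -0.016, 1.0, 0.002]
ft_force: [-0.7, 6.7, -1.2]
gripper_width: 29.3
finger_force: 28.1
```

Call:
carry_out(steps=[[-0.5, 0.007, 0, 0.012, 0, 0, 0], [-0.5, 0.015, 0.0005, 0.023, 0, 0, 0], [-0.5, 0.0245, 0.001, 0.033, 0, 0, 0], [-0.5, 0.035, 0.001, 0.042, 0, 0, 0], [-0.5, 0.047, 0.0015, 0.0495, 0, 0, 0], [-0.5, 0.0595, 0.002, 0.055, 0, 0, 0], [-0.5, 0.073, 0.002, 0.0595, 0, 0, 0], [-0.5, 0.0865, 0.003, 0.062, 0, 0, 0]])

```text
time_s: 3.07
tool_pos: [659.8, -40.6, 176.0]
eef_rot: [0.001, -0.016, 1.0, 0.001]
ft_force: [-2.1, 1.9, -0.1]
gripper_width: 29.8
finger_force: 27.1
```

Call:
carry_out(steps=[[-0.5, 0.014, 0, 0.001, 0, 0, 0], [-0.5, 0.028, 0.001, 0, 0, 0, 0], [-0.5, 0.041, 0.001, -0.003, 0, 0, 0], [-0.5, 0.0545, 0.002, -0.007, 0, 0, 0], [-0.5, 0.067, 0.002, -0.013, 0, 0, 0], [-0.5, 0.0785, 0.0025, -0.02, 0, 0, 0], [-0.5, 0.085, 0.003, -0.025, 0, 0, 0], [-0.5, 0.091, 0.003, -0.031, 0, 0, 0]])

```text
time_s: 3.73
tool_pos: [753.9, -38.5, 146.8]
eef_rot: [0.006, -0.016, 1.0, -0.0]
ft_force: [2.9, 1.7, 6.0]
gripper_width: 29.3
finger_force: 30.0
```

Call:
carry_out(steps=[[0.4, 0, 0, 0, 0, 0, 0], [0.4, 0, 0, 0, 0, 0, 0], [0.4, 0, 0, 0, 0, 0, 0], [0.4, 0, 0, 0.03, 0, 0, 0], [0.4, 0, 0, 0.06, 0, 0, -0.1], [0.6, 0, 0, 0.1, 0, 0, -0.25], [0.6, -0.03, 0, 0.1, 0, 0, -0.4], [0.6, -0.06, 0.02, 0.1, 0, 0, -0.55]])

```text
time_s: 4.4
tool_pos: [691.6, -21.1, 245.3]
eef_rot: [0.004, 0.203, 0.979, 0.001]
ft_force: [0.1, 0.7, -0.6]
gripper_width: 68.3
finger_force: 0.0
```

```bash
python3 - <<'E'
from h import *
import cv2
im=ctrl.snapshot("scene")[150:340,170:390];cv2.imwrite("pics/s2.png",cv2.resize(im,None,fx=3,fy=3));print(ctrl.get_state()["tool_pos"])
E
```

```text
[682.87154376 -16.99814926 242.40816927]
```

View pics/s2.png

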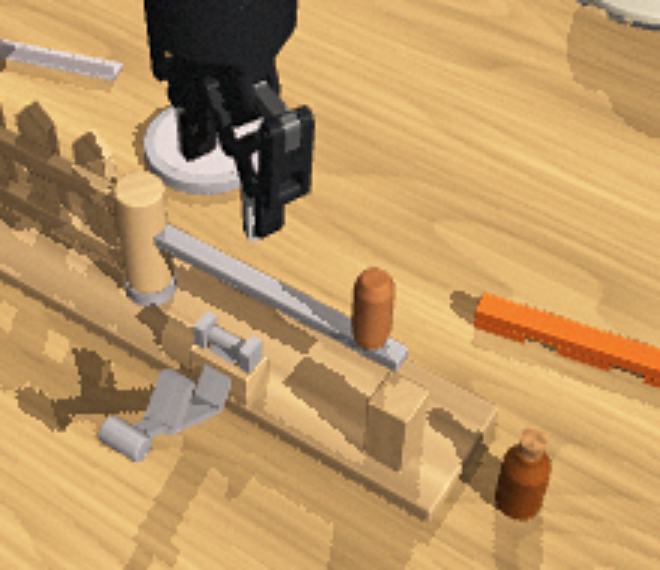

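The catch is lying over on the far side (tab at crop (125,437)). The lever is still shut and the vial is standing. Next I turn and move above the grip.

Call:
carry_out(steps=[[1, -0.01, 0.015, 0, 0, 0, -0.15], [1, -0.02, 0.03, 0, 0, 0, -0.3], [1, -0.03, 0.045, 0, 0, 0, -0.45], [1, -0.04, 0.06, 0, 0, 0, -0.6], [1, -0.05, 0.066, 0, 0, 0, -0.75], [1, -0.05, 0.066, 0, 0, 0, -0.87], [1, -0.05, 0.066, 0, 0, 0, -0.87], [1, -0.05, 0.066, 0, 0, 0, -0.87]])

```text
time_s: 5.12
tool_pos: [640.1, 47.3, 241.9]
eef_rot: [0.0, 0.514, 0.858, 0.0]
ft_force: [0.3, -0.1, 1.0]
gripper_width: 85.3
finger_force: 0.0
```

```bash
python3 - <<'E'
from h import *
import cv2
im=ctrl.snapshot("wrist");cv2.imwrite("pics/w3.png",im);s=ctrl.get_state();print(s["tool_pos"],s["eef_rot"],s["joints"])
for p in((637,50,152),(637,50,92)):print(proj("wrist",p))
E
```

```text
[640.27958846  47.09213445 241.65554988] [9.09929044e-05 5.14414794e-01 8.57541488e-01 8.52767982e-05] [ 3.24980227e-01  4.21189020e-01  3.52480496e-02  3.01789441e-05
 -1.18460751e+00 -2.97643810e+00]
[283.00804808 229.17883677]
[283.44747072 204.62578531]
```

View pics/w3.png

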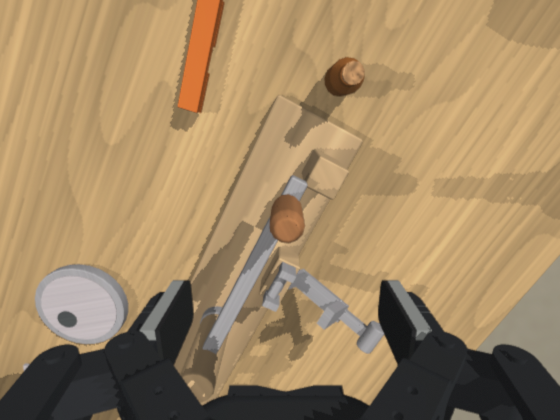

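The grip top is at (288,229), about 2 mm from prediction. I'll descend and grasp it.

Call:
carry_out(steps=[[1, -0.001, 0.003, -0.04, 0, 0, 0], [1, -0.001, 0.003, -0.08, 0, 0, 0], [1, -0.001, 0.003, -0.11, 0, 0, 0], [1, -0.001, 0.003, -0.117, 0, 0, 0], [1, -0.001, 0.003, -0.117, 0, 0, 0], [-0.9, -0.001, 0.003, -0.117, 0, 0, 0], [-0.9, -0.001, 0.003, -0.117, 0, 0, 0], [-0.9, -0.001, 0.003, -0.117, 0, 0, 0]], grip_force=50)

```text
time_s: 5.83
tool_pos: [640.9, 50.6, 127.0]
eef_rot: [0.002, 0.515, 0.857, 0.002]
ft_force: [0.7, 0.3, 0.7]
gripper_width: 51.7
finger_force: 0.0
```

Call:
carry_out(steps=[[-0.9, 0, 0, 0, 0, 0, 0], [-0.9, 0, 0, 0, 0, 0, 0], [-0.9, 0, 0, 0, 0, 0, 0], [-0.9, 0, 0, 0, 0, 0, 0]])

```text
time_s: 6.17
tool_pos: [639.8, 50.3, 126.0]
eef_rot: [0.001, 0.515, 0.857, 0.0]
ft_force: [-2.1, -0.4, 6.6]
gripper_width: 24.6
finger_force: 49.3
```

Call:
carry_out(steps=[[-0.9, -0.019, -0.0015, 0, 0, 0, 0], [-0.9, -0.0375, -0.005, 0, 0, 0, 0], [-0.9, -0.056, -0.01, 0, 0, 0, 0], [-0.9, -0.0735, -0.0175, 0, 0, 0, 0], [-0.9, -0.09, -0.026, 0, 0, 0, 0], [-0.9, -0.106, -0.0365, 0, 0, 0, 0], [-0.9, -0.121, -0.0485, 0, 0, 0, 0], [-0.9, -0.1345, -0.062, 0, 0, 0, 0]])

```text
time_s: 6.83
tool_pos: [505.7, -9.3, 125.9]
eef_rot: [0.001, 0.515, 0.857, 0.003]
ft_force: [-2.9, 11.4, 7.9]
gripper_width: 24.9
finger_force: 50.8
```

Call:
carry_out(steps=[[-0.9, -0.005, -0.0055, 0, 0, 0, 0], [-0.9, -0.0085, -0.01, 0, 0, 0, 0], [-0.9, -0.0115, -0.014, 0, 0, 0, 0], [-0.9, -0.0115, -0.014, 0, 0, 0, 0], [-0.9, -0.0115, -0.014, 0, 0, 0, 0], [-0.9, -0.0115, -0.014, 0, 0, 0, 0], [-0.9, -0.0115, -0.014, 0, 0, 0, 0], [-0.9, -0.0115, -0.014, 0, 0, 0, 0]])

```text
time_s: 7.5
tool_pos: [493.6, -23.4, 125.9]
eef_rot: [-0.0, 0.515, 0.857, 0.002]
ft_force: [-6.1, 11.2, 10.8]
gripper_width: 24.7
finger_force: 51.0
```

```bash
python3 - <<'E'
from h import *
import cv2
im=np.hstack([ctrl.snapshot("scene")[110:340,80:390],ctrl.snapshot("top")[90:320,150:460]]);cv2.imwrite("pics/s4.png",im);s=ctrl.get_state();print(s["tool_pos"],s["ft_force"],s["finger_force"],s["gripper_width"])
E
```

```text
[493.65942248 -23.38520505 125.89837777] [-5.94928694 12.37766518 10.72864011] 50.964442044496536 24.81885545789668
```

View pics/s4.png

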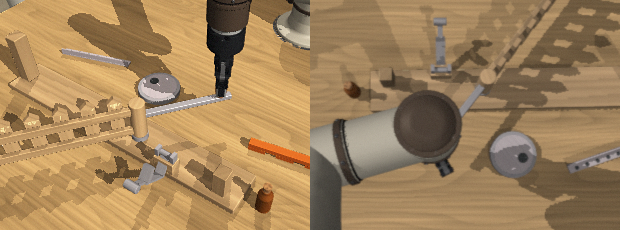

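Both views show the lever open and held, the catch lying over on the far side and the loose things undisturbed. The TCP position gives a gate angle of about 0.88 rad, so I'm handing in.

```bash
python3 -c "
from rig import ctrl
print(ctrl.finish_job())"
```

```text
the job is handed in; nothing more can be done
None
```

The job is handed in: the catch is flipped over onto its far side and the gate is held open by the grip at about 0.88 rad (stop at 0.9) with about 51 N of finger force; no verdict came back.

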